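# Clamp the tube rack on the bench shaker with its draw latch

## Task

Secure the tube rack on the shaker: push the sliding clamp bar up until the rack is tight against the fence behind it, flip the latch's wire loop over so that it drops down in front of the keeper hook on the bar, ready to catch under its lip, then swing the latch lever over and press it fully down so that it clamps. Leave the rack standing on the platform and do not disturb the timer, vial or dish beside the shaker.

Things in the scene. Friction and masses are not known exactly. Their poses are not given: they have to be found in the camera images.
- shaker: Bench shaker, fixed: white housing under a grey platform 210 x 230 mm, platform top 65 mm above the worktop. Origin under its centre, on the worktop; x front to back (front edge at -105 mm), y left, z up. On it: fence (wall 26 mm tall, front face at x = +49 mm), clamp bar in front, rack between them, and at the left a draw latch that works in the plane y = +90 mm.
- clamp_bar (a joint): Sliding clamp bar, m. Aluminium bar 16 mm thick (x), 166 mm long (y), its top 25 mm above the platform. 0 = holding the rack tight against the fence; grows as the bar stands farther to the front (-x); up to 0.045. Friction 1.5 N, stays where left; the latch can only be hooked when it is at most about 0.006.
- bar_front (a point): Middle of the clamp bar's front face, 16 mm above the platform: the place to push it (toward the shaker's +x). With the bar home it lies at x = -45, y = -20 mm in the shaker's frame. Axes as the shaker's.
- keeper (a point): Seat of the keeper, a steel hook on the clamp bar's left end that moves with it: 24 mm wide (y), 15 mm tall above the platform, with a 6 mm lip pointing to -x. The point is where the wire's centre lies when hooked: in front (-x) of the hook, under the lip, 8 mm above the platform. Axes as the shaker's.
- rack_mid (a point): Centre (half-way up) of the loose foam tube rack, 78 (x) x 150 (y) x 34 mm tall, about 0.25 kg with three capped tubes fixed in its back row (tops 81 mm above the platform). Stands on the platform between bar and fence, at first up to 12 mm off the fence and a little askew. z up.
- latch_lever (a joint): Lever angle, rad: 0 closed, flat, pointing to the shaker's +x; 1.57 upright; 2.2 fully open (stop), leaning toward the keeper. Steel strip 22 mm wide, 4 mm thick (5 to 6 at its end), 63 mm long from its pivot; rests on the open stop by its weight. With the loop hooked its spring (4 N/mm) resists from about 1.2 rad down, 1 to 2 N at the lever's end; below about 0.4 rad it snaps shut and stays.
- lever_pivot (a point): Pivot of the lever, in the latch plane, 14 mm above the platform, at x = +23 mm in the shaker's frame; pivot axis along the shaker's y.
- lever_tip (a point): On the lever 58 mm from its pivot, mid-thickness: the place to push (3 mm to either face).
- bail (a joint): Angle of the wire loop on the lever, rad: about 4.45 = folded back near its stop on the lever (4.5), 0 = in line with a closed lever. With the lever fully open, about 1.9 = lying on the keeper side. Swings freely and falls by its own weight once past upright.
- bail_bar (a point): Middle of the loop's cross wire. Loop: U of 4 mm wire, 39 mm wide, on a pin through the lever 14 mm from its pivot; cross wire 69 mm from that pin. At the start it is folded back, slanting up to +x, cross wire 70 to 85 mm above the platform; pushed to -x it swings over the top (95 mm above the platform) and drops in front of the keeper if the bar is home.
- timer_mid (a point): Small white timer, 66 x 66 x 19 mm, left of the shaker: leave alone. Site at its centre.
- vial_mid (a point): Small brown bottle, 22 mm wide, 47 mm tall, left of the shaker: leave alone. Site at its centre.
- dish_mid (a point): Flat round dish, 61 mm wide, 13 mm tall, right of the shaker: leave alone. Site at its centre.

How it is judged:
On the way, in this order (a step that is already met when the one before it is completed fails the run):
1. the clamp bar is pushed home against the rack (value of joint clamp_bar below 0.006 m), for 0.1 s.
2. with the lever still up, the loop's cross wire lies down on the front side of the keeper (value of joint latch_lever above 1 rad and x of bail_bar in the frame of keeper below 0.002 m and z of bail_bar in the frame of keeper below 0.004 m), for 0.1 s.
At the end, for the whole second after the job is handed in: The lever lies closed (within 0.06 rad), the cross wire sits in the keeper (within 3 to 5 mm of its seat), the bar is home (within 3 mm) and presses on the rack with more than 4 N, and the rack stands level and still on the platform (value of joint latch_lever below 0.06 rad and x of bail_bar in the frame of keeper between -0.004 and 0.003 m and z of bail_bar in the frame of keeper between -0.005 and 0.005 m and value of joint clamp_bar below 0.003 m and contact force between clamp_bar and rack above 4 N and angle between rack_mid's own z axis and vertical below 0.06 rad and linear speed of rack below 0.01 m/s); the robot touches nothing.
It fails at once if the rack is tipped or lifted (angle between rack_mid's own z axis and vertical above 0.2 rad or height (world z) of rack_mid above 0.1 m).
It fails at once if a bystander is moved by more than 20 mm (distance of any of timer_mid, vial_mid, dish_mid from where it was at the start of the episode above 0.02 m).
It also fails if it takes over 50 s, if anything falls off the work surface, if the arm or the gripper's body presses on something with over 40 N, if the wrist force passes 120 N, or if a joint passes its speed limit or range.

## Robot

A 7-joint arm with a two-finger parallel gripper is mounted at the origin on a cart in front of the work surface, level with it; the furniture and walls round the work are solid. World frame = base frame: x ahead of the robot, y to its left, z up, the work surface at z = 0. Lengths are in m, angles in rad, forces in N, time in s.
With the tool pointing down it reaches from about 0.4 to 0.875 m from the base axis. Payload 19.3 kg.
Tool frame: the origin (TCP) lies at the very end of the fingers, on their centre line; the grasp point (between the pads) lies 19 mm behind it; z points along the fingers, y is the line along which they close (so a half turn about z gives the same grasp; the last joint's range is limited). The gripper opens to 85 mm and grips with 20 to 120 N. Pads are 22 mm wide; open, the fingers measure 114 mm over their backs; the gripper's body (76 mm by 85 mm) begins 54 mm behind the grasp point. The pads swing forward as they close: fully open they stand 13 mm farther back than shut.
Start: joints at [1.211, 0.521, -0.036, 1.599, 0.021, 1.021, -0.113], TCP at [0.179, -0.599, 0.231] pointing down, gripper open.
Joint ranges: [-2.91, 2.91], [-0.3, 2.13], [-1.5, 1.42], [0.17, 2.43], [-1.26, 4.41], [0.16, 1.93], [-2.52, 2.52]. Speed limits (rad/s): [1.89, 1.89, 2.39, 2.39, 3.01, 3.01, 3.01].

## Interface

Orientations are given as [roll, pitch, yaw] about the fixed x, y, z axes, in that order (R = Rz(yaw) Ry(pitch) Rx(roll)).
In Python, from workcell import bot gives the robot as it stands.
- The arm moves only by the tool carry_out, never from a script. Its argument "rows" is a list that holds one entry, the list of rows, each a list of 4 numbers: the shift along the tool's x, y, z in m, then the turn about the tool's z in degrees. In form: [[[x, y, z, twist], ...]]. A call has 1 to 12 rows; each row is the pose to reach, as a shift and turn from the pose commanded when the call began, along the tool's axes at that moment; what a row does not reach only later rows make up. A row lasts 1/12 s, in which the tool goes at most 41.7 mm and 7.16 degrees, less where a joint would pass 70% of its speed; a pose out of reach is approached as far as the arm can. A call with a gripper value outside its range is refused whole. "grip" is the finger opening in m, from 0 to 0.0854, set as the call begins (left out, the last holds). The fingers move at their own pace and stop on an object; "grip_force" is the grip in N (left out, the last holds). Time passes only in rows, so rows that repeat a pose let the fingers close. It gives the time, the measured TCP pose, the force, the opening and the grip force at its end, in the units of the state.
- bot.observe(): the state, without advancing time (a new reading comes with each control period).
- bot.grab_frame(name): name is "scene" or "top" or "wrist"; returns a dict with "pixels" (400x640x3 uint8, red, green, blue), "K" (3x3 intrinsics, pixels), "k1" (the pictures are not rectified: a ray, as slopes to the right and down, at radius r is drawn at 1 + k1 r^2 times it, then the intrinsics apply), "pose" (4x4, takes a point from camera to world coordinates). Camera axes: x right, y down, z forward; pixel columns grow to the right and rows downward; lengths in m; the calibration is good to about 2 mm. A picture is of the moment at which its call begins. There is no depth.
- bot.job_done(): hands the job in; it is judged then, once.
Trained networks look in a picture, given as the dict that the camera call returned (one of the last four; its "shot" number tells which), for a name from the list of things; names that differ only in an ending like _2 or _b are one class to them, and where a whole thing is asked for, a point or a joint stands for the part that bears it (a point fixed in the world has none). Each returns a list of dicts, best first, with "conf" (0 to 1); they miss things now and then, are a little off and sometimes report something else, mostly with a low value. They report only what shows in the picture. A call takes as long as a camera call.
- bot.look_for(picture, label): "position" ([column, row] in pixels, amid what is visible of it).
- bot.regions_of(picture, label): "region" (400x640 bool, what is visible of it) and "position" ([column, row] in pixels, amid what is visible of it).
- bot.spot_point(picture, label): "position" ([column, row] in pixels: a listed point, or the origin of a listed thing).
The state is a dict: "clock": time; "qpos": joint angles; "qd": joint speeds; "joint_efforts": joint torques, N m; "position": TCP position; "tool_rot": TCP orientation; "force": force on the tool from outside, world axes, zero at the start; "moment": the same for the moment, N m; "grip_width": finger opening in m; "finger_force": force on a finger pad.
Only numpy, scipy, OpenCV 4.12 (cv2) and the standard library are available. Lean on these libraries where they do the work, as an engineer would, in place of code of your own. Each camera call takes 0.05 s, during which the arm holds its last target. There are 200 camera calls.

## Working session

There is one attempt and no reset: what is moved stays moved. The work goes in short steps, Python scripts to look and compute and a tool call to move; the robot and the scene stay as the last step left them, time stands still between calls to the robot, and variables do not carry over. Pictures are saved under pics/ and viewed, at most 10 in all, crops included, and the job is handed in when it is done.

Besides the shell and the picture viewer there is one more tool, called after ">>>" as name([rows], argument=value, ...), one row to a line, values as JSON. carry_out: Moves the arm, as the interface text tells. Its arguments: {"type":"object","properties":{"rows":{"type":"array","items":{"type":"array","items":{"type":"array","items":{"type":"number"}}}},"grip":{"type":"number"},"grip_force":{"type":"number"}},"required":["rows"]}

```bash
ls; mkdir -p pics; cat > h.py <<'E'
import numpy as np, cv2
from workcell import bot
def ray(f,p):
    K=f["K"];u=np.array([(p[0]-K[0,2])/K[0,0],(p[1]-K[1,2])/K[1,1]]);s=u.copy()
    for _ in range(20): s=u/(1+f["k1"]*(s@s))
    T=f["pose"];return T[:3,3],T[:3,:3]@np.array([s[0],s[1],1.])
def onz(f,p,z):
    o,d=ray(f,p);return o+d*(z-o[2])/d[2]
def tri(rs):
    A=0;b=0
    for o,d in rs:
        d=d/np.linalg.norm(d);P=np.eye(3)-np.outer(d,d);A=A+P;b=b+P@o
    return np.linalg.solve(A,b)
def proj(f,X):
    T=f["pose"];c=T[:3,:3].T@(np.array(X)-T[:3,3]);s=c[:2]/c[2];s=s*(1+f["k1"]*(s@s));K=f["K"]
    return s[0]*K[0,0]+K[0,2],s[1]*K[1,1]+K[1,2]
E
python3 - <<'E'
from h import *
np.set_printoptions(precision=4,suppress=True)
s=bot.observe();print(s["clock"],s["position"],s["tool_rot"],s["force"])
F={n:bot.grab_frame(n) for n in("scene","top")}
for n,f in F.items(): cv2.imwrite(f"pics/{n}0.png",f["pixels"][:,:,::-1]); print(n,f["pose"],f["K"][0,0])
for l in["shaker","bar_front","keeper","rack_mid","lever_pivot","lever_tip","bail_bar","timer_mid","vial_mid","dish_mid"]:
    rs=[]
    for n,f in F.items():
        r=bot.spot_point(f,l)
        if r: print(l,n,np.round(r[0]["position"],1),round(r[0]["conf"],2)); rs.append(ray(f,r[0]["position"]))
    if len(rs)==2: print("   ",tri(rs))
E
```

```text
pics
0.0 [ 0.1785 -0.5986  0.2307] [-3.1405  0.0001  0.2897] [ 0.2451 -0.2071 -0.3013]
scene [[-0.5531 -0.4469  0.7031 -0.5323]
 [-0.8331  0.297  -0.4666  0.5734]
 [-0.0003 -0.8438 -0.5366  0.8881]
 [ 0.      0.      0.      1.    ]] 508.98111368746925
top [[ 0.0272 -0.992   0.1233  0.3863]
 [-0.9996 -0.028  -0.0052 -0.1326]
 [ 0.0086 -0.1231 -0.9924  1.267 ]
 [ 0.      0.      0.      1.    ]] 504.5717003026086
shaker scene [315.2 208.4] 0.64
shaker top [321.4 182.1] 0.66
    [ 0.5783 -0.1212  0.002 ]
bar_front scene [333.4 197.7] 0.7
bar_front top [330.8 207.4] 0.65
    [ 0.5088 -0.1443  0.0705]
keeper scene [306.  207.8] 0.56
keeper top [284.5 207.3] 0.87
    [ 0.5021 -0.039   0.0782]
rack_mid scene [325.3 180.5] 0.77
rack_mid top [330.6 181.2] 0.61
    [ 0.564  -0.1459  0.1022]
lever_pivot scene [289.2 190.4] 0.54
lever_pivot top [285.6 163.5] 0.77
    [ 0.6047 -0.0403  0.0832]
lever_tip scene [291.  180.3] 0.7
lever_tip top [280.7 180.1] 0.49
    [ 0.5592 -0.0302  0.1432]
bail_bar scene [277.2 167. ] 0.49
bail_bar top [280.5 149.7] 0.55
    [ 0.6275 -0.0264  0.1552]
timer_mid scene [261.8 264.9] 0.73
timer_mid top [208.3 238.5] 0.81
    [0.4247 0.1495 0.0116]
vial_mid scene [229.2 238.6] 0.52
vial_mid top [196.9 182.1] 0.43
    [0.5618 0.1806 0.0251]
dish_mid scene [401.5 176.7] 0.42
dish_mid top [448.7 195. ] 0.72
    [ 0.5495 -0.4403  0.0261]
```

```bash
python3 - <<'E'
import cv2
a=cv2.imread("pics/scene0.png")[120:300,200:440];b=cv2.imread("pics/top0.png")[110:290,180:480]
a=cv2.resize(a,None,fx=2.4,fy=2.4,interpolation=2);b=cv2.resize(b,(576*1,346))
import numpy as np
a=cv2.resize(a,(400,300),interpolation=2);b=cv2.resize(b,(500,300)) 
a=cv2.resize(cv2.imread("pics/scene0.png")[130:280,200:440],(480,300),interpolation=2)
b=cv2.resize(cv2.imread("pics/top0.png")[110:290,230:430],(320,288),interpolation=2)
b=cv2.copyMakeBorder(b,0,12,0,0,0)
cv2.imwrite("pics/c0.png",np.hstack([a,b]))
E
```

```text
(no output)
```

View pics/c0.png

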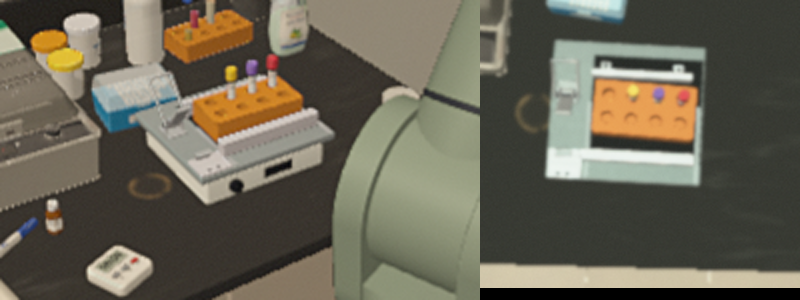

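The shaker sits centrally, nearly aligned with world x. The rack is loose between bar and fence. In the top crop the latch is at about (567,85), with its loop folded back, and the keeper and bar are toward the front. I'll fit the shaker pose next.

```bash
python3 - <<'E'
from h import *
from scipy.optimize import least_squares
f=bot.grab_frame("top")
C=[((276.9,135.6),(105,115)),((371.2,140),(105,-115)),((368.7,226),(-105,-115)),((271.9,220.6),(-105,115))]
P=[(onz(f,p,.065)[:2],np.array(q)/1e3,1) for p,q in C]
P+=[(np.array([.6047,-.0403]),np.array([.023,.09]),1)]
for p,q,w in P: print(p,q)
def fn(v,full=0):
    c,s=np.cos(v[2]),np.sin(v[2]);R=np.array([[c,-s],[s,c]])
    return np.concatenate([(v[:2]+R@q-p)*w for p,q,w in P])
r=least_squares(fn,[.575,-.12,-.04]);print(r.x,r.fun.reshape(-1,2)*1e3)
x,y,t=r.x;c,s=np.cos(t),np.sin(t);R=np.array([[c,s],[-s,c]])
for n,p in dict(bar=(.5088,-.1443),keeper=(.5021,-.039),piv=(.6047,-.0403),tip=(.5592,-.0302),bail=(.6275,-.0264),rack=(.564,-.1459)).items(): print(n,R@(np.array(p)-[x,y])*1e3)
m=bot.regions_of(f,"clamp_bar")
if m:
    ys,xs=np.nonzero(m[0]["region"]); print(xs.min(),xs.max(),ys.min(),ys.max(),np.polyfit(xs,ys,1))
    for u in (xs.min(),xs.max()):print(onz(f,(u,np.polyval(np.polyfit(xs,ys,1),u)),.09))
E
```

```text
[ 0.67958587 -0.01078379] [0.105 0.115]
[ 0.67536589 -0.24052179] [ 0.105 -0.115]
[ 0.4657547 -0.2380528] [-0.105 -0.115]
[ 0.47223703 -0.00705771] [-0.105  0.115]
[ 0.6047 -0.0403] [0.023 0.09 ]
[ 0.57447678 -0.12522164 -0.02519029] [[ 2.75417835 -2.11903862]
 [ 1.18100067 -2.30806745]
 [ 0.85881121  0.51234132]
 [ 0.16963941 -0.55572262]
 [-4.96362964  4.47048737]]
bar [-65.17540576 -20.72654562]
keeper [-74.52553733  84.37128994]
piv [28.07465585 85.65595299]
tip [-17.66530392  94.60671161]
bail [ 50.51731433 100.125821  ]
rack [ -9.95261823 -20.93568095]
272 363 202 220 [-3.44591604e-02  2.19561680e+02]
[ 0.49483098 -0.00890232  0.09      ]
[ 0.50816853 -0.22172994  0.09      ]
```

>>> carry_out([
  [[0.035, -0.029, 0, 3], [0.07, -0.058, 0, 6], [0.105, -0.088, 0, 9], [0.14, -0.117, 0, 12], [0.175, -0.146, 0, 15], [0.21, -0.175, 0, 17.8], [0.245, -0.205, 0, 17.8], [0.28, -0.234, 0.01, 17.8], [0.315, -0.263, 0.02, 17.8], [0.35, -0.293, 0.03, 17.8], [0.385, -0.322, 0.03, 17.8], [0.419, -0.351, 0.03, 17.8]],
], grip=0)

```text
clock: 2.2
position: [0.4537, -0.1818, 0.2034]
tool_rot: [-3.142, 0.0, -0.021]
force: [1.6, -0.5, -0.2]
grip_width: -0.0
finger_force: 0.0
```

>>> carry_out([
  [[0, 0, 0, 0], [0, 0, 0, 0], [0, 0, 0, 0]],
])

```text
clock: 2.45
position: [0.453, -0.1839, 0.2037]
tool_rot: [3.141, 0.0, -0.021]
force: [-0.3, 0.2, -0.7]
grip_width: 0.0001
finger_force: 0.0
```

```bash
python3 - <<'E'
from h import *
np.set_printoptions(precision=4,suppress=True)
s=bot.observe();print(s["clock"],s["position"],s["tool_rot"])
F={n:bot.grab_frame(n) for n in("wrist","scene")}
f=F["wrist"];print(f["pose"])
cv2.imwrite("pics/w1.png",f["pixels"][:,:,::-1])
Z=dict(bar_front=.081,keeper=.073,lever_pivot=.079,rack_mid=.1,lever_tip=.12,bail_bar=.142)
for l in Z:
    for n in F:
        r=bot.spot_point(F[n],l)
        if r: print(l,n,r[0]["position"],round(r[0]["conf"],2),onz(F[n],r[0]["position"],Z[l]))
E
```

```text
2.45 [ 0.453  -0.1839  0.2037] [ 3.1413  0.0002 -0.0206]
[[-0.021  -0.9595 -0.2808  0.5238]
 [-0.9998  0.02    0.0064 -0.1859]
 [-0.0005  0.2809 -0.9597  0.3454]
 [ 0.      0.      0.      1.    ]]
bar_front wrist [273.7, 144.5] 0.88 [ 0.494  -0.1438  0.081 ]
bar_front scene [293.6, 183.8] 0.71 [ 0.6291 -0.0758  0.081 ]
keeper wrist [154.9, 131.6] 0.68 [ 0.5075 -0.0348  0.073 ]
keeper scene [302.1, 206.6] 0.77 [ 0.5183 -0.0387  0.073 ]
lever_pivot wrist [133.0, 14.5] 0.71 [ 0.602 -0.035  0.079]
lever_pivot scene [289.7, 194.1] 0.74 [ 0.5877 -0.038   0.079 ]
rack_mid wrist [275.7, 46.1] 0.76 [ 0.5702 -0.1529  0.1   ]
rack_mid scene [323.3, 179.7] 0.85 [ 0.5727 -0.1472  0.1   ]
lever_tip wrist [103.5, 57.3] 0.96 [ 0.5635 -0.0318  0.12  ]
lever_tip scene [335.5, 197.4] 0.73 [ 0.4456 -0.1046  0.12  ]
bail_bar scene [317.5, 206.3] 0.65 [ 0.4082 -0.0213  0.142 ]
```

View pics/w1.png

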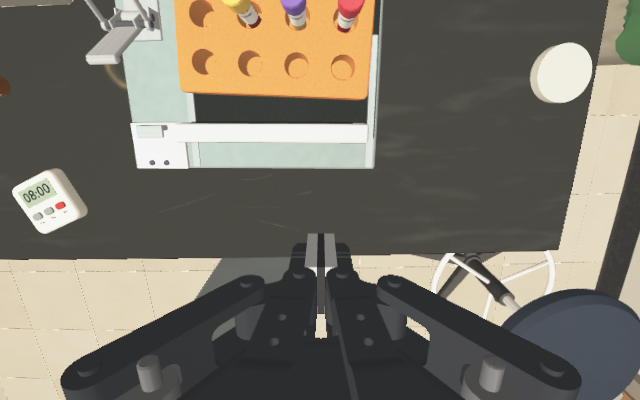

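The wrist view shows the bar clearly, with its front face near row 144, and the latch at the upper left around (120,40). The fingers are about 40 mm too far right, so I'll shift left and descend in front of the bar.

>>> carry_out([
  [[0.006, -0.02, 0.03, 0], [0.012, -0.04, 0.06, 0], [0.014, -0.04, 0.095, 0], [0.014, -0.04, 0.125, 0], [0.014, -0.04, 0.125, 0], [0.024, -0.04, 0.125, 0], [0.034, -0.04, 0.125, 0], [0.042, -0.04, 0.125, 0], [0.048, -0.04, 0.125, 0], [0.054, -0.04, 0.125, 0], [0.054, -0.04, 0.125, 0]],
])

```text
clock: 4.07
position: [0.5096, -0.1449, 0.0795]
tool_rot: [3.141, -0.002, -0.021]
force: [0.4, 0.3, -0.5]
grip_width: -0.0003
finger_force: 0.0
```

>>> carry_out([
  [[0.004, 0, 0, 0], [0.008, 0, 0, 0], [0.011, 0, 0, 0], [0.013, 0, 0, 0], [0.013, 0, 0, 0]],
])

```text
clock: 4.48
position: [0.5188, -0.1452, 0.0783]
tool_rot: [-3.141, 0.005, -0.021]
force: [-16.2, -0.4, 11.2]
grip_width: -0.0001
finger_force: 8.0
```

```bash
python3 - <<'E'
from h import *
np.set_printoptions(precision=4,suppress=True)
F={n:bot.grab_frame(n) for n in("wrist","top")}
f=F["wrist"]
a=cv2.resize(F["top"]["pixels"][120:240,250:400],(500,400),interpolation=2)
cv2.imwrite("pics/w2.png",np.hstack([a,f["pixels"][:,:300]])[:,:,::-1])
print(bot.observe()["force"])
Z=dict(bar_front=.081,keeper=.073,lever_pivot=.079,rack_mid=.082,lever_tip=.12,bail_bar=.142)
for l in Z:
    for n in F:
        r=bot.spot_point(F[n],l)
        if r: print(l,n,r[0]["position"],round(r[0]["conf"],2),onz(F[n],r[0]["position"],Z[l]))
E
```

```text
[-15.8633   0.4383  10.0314]
bar_front wrist [316.1, 233.0] 0.79 [ 0.5291 -0.1437  0.081 ]
keeper wrist [112.1, 211.6] 0.68 [ 0.5399 -0.035   0.073 ]
keeper top [283.0, 191.9] 0.75 [ 0.5409 -0.0315  0.073 ]
lever_pivot wrist [74.9, 90.7] 0.69 [ 0.6009 -0.0346  0.079 ]
lever_pivot top [285.2, 168.9] 0.83 [ 0.5956 -0.0352  0.079 ]
rack_mid wrist [327.6, 121.4] 0.68 [ 0.5839 -0.1503  0.082 ]
lever_tip wrist [1.8, 197.1] 0.85 [ 0.5624 -0.0297  0.12  ]
lever_tip top [282.9, 181.9] 0.73 [ 0.5579 -0.0344  0.12  ]
bail_bar top [282.6, 149.7] 0.7 [ 0.6285 -0.0328  0.142 ]
```

View pics/w2.png

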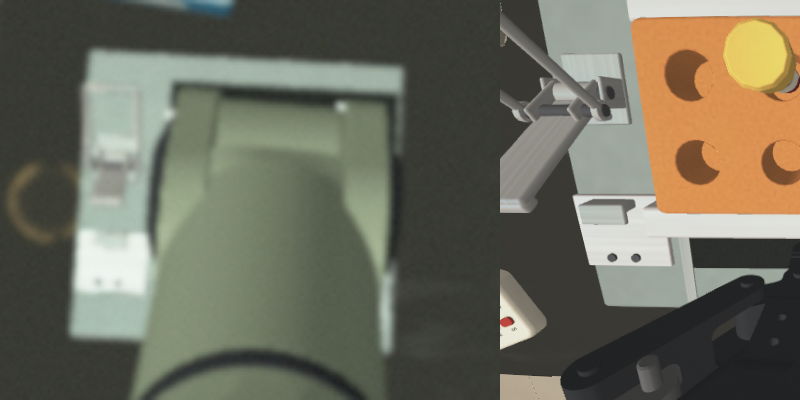

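The bar is home: it holds steady at 16 N, the keeper is about 60 mm in front of the pivot, and the rack lies against the bar. The loop still slants back with its cross wire near x = 0.635 m. Next I lift clear and go behind the loop.

>>> carry_out([
  [[-0.012, 0, 0, 0], [-0.012, 0, -0.035, 0], [-0.012, 0, -0.07, 0], [-0.006, -0.01, -0.105, 0], [0.01, -0.025, -0.118, 0], [0.035, -0.04, -0.118, 0], [0.06, -0.055, -0.118, 0], [0.085, -0.07, -0.118, 0], [0.11, -0.085, -0.118, 0], [0.135, -0.1, -0.118, 0], [0.158, -0.115, -0.118, 0], [0.158, -0.115, -0.118, 0]],
])

```text
clock: 6.18
position: [0.6846, -0.0289, 0.1961]
tool_rot: [-3.139, -0.002, -0.017]
force: [-0.0, 0.0, 0.5]
grip_width: 0.0002
finger_force: 0.0
```

```bash
python3 - <<'E'
from h import *
F={n:bot.grab_frame(n) for n in("wrist","scene")}
s=bot.observe();print(s["clock"],s["position"],s["force"])
f=F["scene"]
a=cv2.resize(f["pixels"][110:260,210:410],(480,360),interpolation=2)
b=cv2.resize(F["wrist"]["pixels"],(320,200));b=cv2.copyMakeBorder(b,0,160,0,0,0)
cv2.imwrite("pics/w3.png",np.hstack([a,b])[:,:,::-1])
Z=dict(keeper=.073,lever_tip=.12,bail_bar=.142)
for l in Z:
    for n in F:
        r=bot.spot_point(F[n],l)
        if r: print(l,n,r[0]["position"],round(r[0]["conf"],2),onz(F[n],r[0]["position"],Z[l]))
E
```

```text
6.2833 [ 0.68181195 -0.03241591  0.19607581] [-0.28178287 -0.83533382  0.03357408]
keeper scene [296.4, 201.7] 0.75 [ 0.54941931 -0.03813752  0.073     ]
lever_tip wrist [330.6, 337.4] 0.73 [ 0.55931903 -0.03605634  0.12      ]
lever_tip scene [293.3, 181.7] 0.46 [ 0.58361627 -0.0496907   0.12      ]
bail_bar scene [281.2, 164.0] 0.66 [ 0.6608474  -0.05380637  0.142     ]
```

View pics/w3.png

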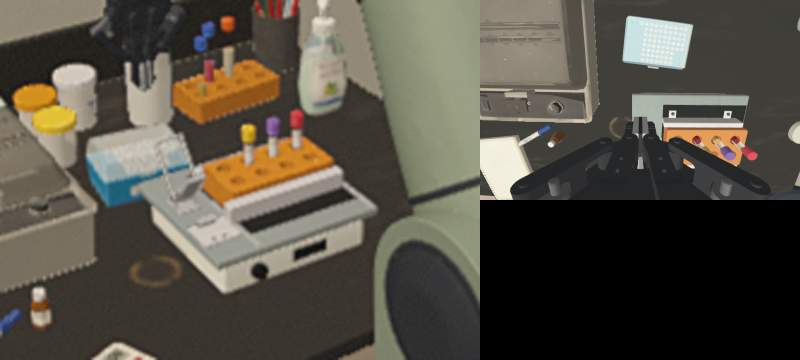

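The bar and rack are snug together, and the fingers are behind the loop, in line with the latch plane. I'll descend and push toward -x.

>>> carry_out([
  [[0, 0, 0.035, 0], [0, 0, 0.071, 0], [0, 0, 0.071, 0], [-0.015, 0, 0.071, 0], [-0.03, 0, 0.071, 0], [-0.045, 0, 0.071, 0], [-0.06, 0, 0.071, 0], [-0.075, 0, 0.068, 0], [-0.088, 0, 0.066, 0], [-0.098, 0, 0.064, 0], [-0.098, 0, 0.064, 0]],
])

```text
clock: 7.5
position: [0.5826, -0.0317, 0.1349]
tool_rot: [3.141, -0.001, -0.021]
force: [0.4, -0.9, 0.3]
grip_width: 0.0001
finger_force: 0.0
```

```bash
python3 - <<'E'
from h import *
F={n:bot.grab_frame(n) for n in("wrist","scene")}
s=bot.observe();print(s["clock"],s["position"],s["force"])
f=F["scene"]
a=cv2.resize(f["pixels"][130:230,240:360],(480,400),interpolation=2)
b=F["wrist"]["pixels"][:,160:480]
cv2.imwrite("pics/w4.png",np.hstack([a,b])[:,:,::-1])
Z=dict(keeper=.073,lever_tip=.12,bail_bar=.073)
for l in Z:
    for n in F:
        r=bot.spot_point(F[n],l)
        if r: print(l,n,r[0]["position"],round(r[0]["conf"],2),onz(F[n],r[0]["position"],Z[l]))
E
```

```text
7.6 [ 0.58416899 -0.03153692  0.13420703] [ 0.02925355  0.11985338 -0.49776208]
keeper scene [296.7, 204.2] 0.69 [ 0.53761167 -0.03213603  0.073     ]
lever_tip scene [288.7, 183.3] 0.65 [ 0.58323305 -0.03399164  0.12      ]
bail_bar wrist [159.2, 331.1] 0.47 [0.47780459 0.10580396 0.073     ]
bail_bar scene [293.9, 181.0] 0.62 [ 0.65450686 -0.09150376  0.073     ]
```

View pics/w4.png

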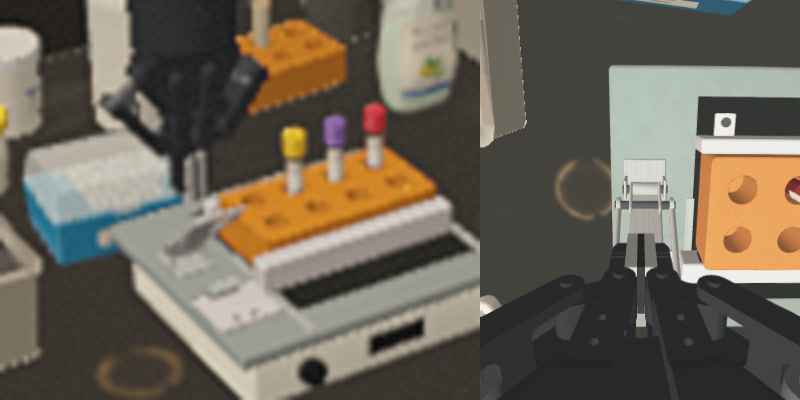

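The wrist view shows both legs (at about (620,205) and (665,205)) now running toward the robot, so the loop is over the top. I'll rise, move to the front of the lever and check that it dropped.

>>> carry_out([
  [[0.005, 0, -0.03, 0], [0, 0, -0.055, 0], [-0.03, 0, -0.055, 0], [-0.06, 0, -0.055, 0], [-0.075, 0, -0.055, 0], [-0.075, 0, -0.055, 0]],
])

```text
clock: 8.4
position: [0.5058, -0.03, 0.1879]
tool_rot: [3.141, 0.001, -0.021]
force: [1.1, 0.6, 0.9]
grip_width: -0.0003
finger_force: 0.0
```

```bash
python3 - <<'E'
from h import *
F={n:bot.grab_frame(n) for n in("wrist","scene")}
s=bot.observe();print(s["clock"],s["position"],s["force"])
f=F["scene"]
a=cv2.resize(f["pixels"][150:230,260:340],(400,400),interpolation=2)
b=F["wrist"]["pixels"][:,120:520]
cv2.imwrite("pics/w5.png",np.hstack([a,b])[:,:,::-1])
Z=dict(keeper=.073,lever_tip=.12,bail_bar=.073,lever_pivot=.079)
for l in Z:
    for n in F:
        r=bot.spot_point(F[n],l)
        if r: print(l,n,r[0]["position"],round(r[0]["conf"],2),onz(F[n],r[0]["position"],Z[l]))
E
```

```text
8.5 [ 0.50862856 -0.0297707   0.1880338 ] [-0.16881324 -0.77911908  0.34671559]
keeper wrist [322.4, 153.0] 0.79 [ 0.53933609 -0.03280285  0.073     ]
keeper scene [298.8, 202.6] 0.96 [ 0.5414614  -0.04151156  0.073     ]
lever_tip wrist [324.4, 126.6] 0.66 [ 0.56438534 -0.0344008   0.12      ]
lever_tip scene [293.3, 180.0] 0.46 [ 0.59197037 -0.05459324  0.12      ]
bail_bar wrist [325.1, 167.4] 0.73 [ 0.5266622  -0.03491738  0.073     ]
bail_bar scene [299.6, 203.4] 0.61 [ 0.53656322 -0.04127748  0.073     ]
lever_pivot wrist [322.7, 74.4] 0.94 [ 0.60238378 -0.03424933  0.079     ]
lever_pivot scene [289.1, 191.5] 0.48 [ 0.60119945 -0.04381002  0.079     ]
```

View pics/w5.png

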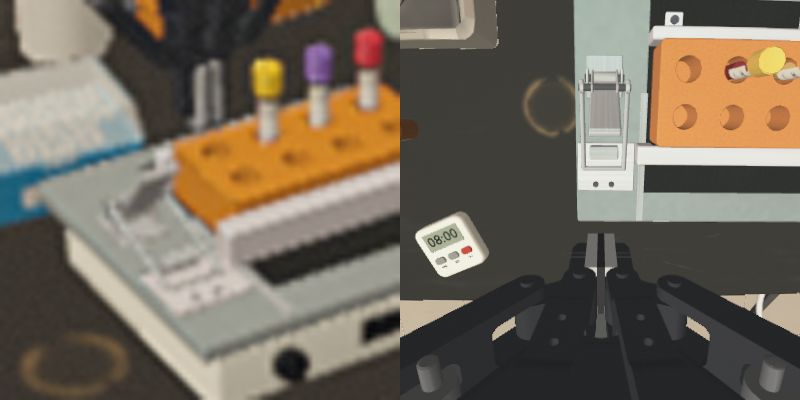

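The cross wire lies flat in front of the keeper, about 13 mm ahead of it (right panel, (605,168)), and the lever is still up. Next I swing the lever over from the front.

>>> carry_out([
  [[0.006, 0.003, 0.035, 0], [0.012, 0.003, 0.07, 0], [0.022, 0.003, 0.07, 0], [0.034, 0.003, 0.069, 0], [0.046, 0.003, 0.067, 0], [0.058, 0.003, 0.064, 0], [0.068, 0.003, 0.061, 0], [0.078, 0.003, 0.06, 0], [0.088, 0.003, 0.06, 0], [0.098, 0.003, 0.06, 0]],
])

```text
clock: 9.73
position: [0.6068, -0.0348, 0.1276]
tool_rot: [-3.142, 0.0, -0.021]
force: [-0.4, 0.6, 0.0]
grip_width: 0.0002
finger_force: 0.4
```

>>> carry_out([
  [[0.007, 0, 0.003, 0], [0.014, 0, 0.007, 0], [0.02, 0, 0.012, 0], [0.025, 0, 0.018, 0], [0.029, 0, 0.024, 0], [0.033, 0, 0.031, 0], [0.035, 0, 0.037, 0], [0.036, 0, 0.043, 0], [0.036, 0, 0.047, 0], [0.036, 0, 0.048, 0], [0.036, 0, 0.048, 0]],
])

```text
clock: 10.65
position: [0.6425, -0.0355, 0.0825]
tool_rot: [3.141, -0.001, -0.021]
force: [-18.6, 0.6, 49.3]
grip_width: -0.0001
finger_force: 24.8
```

>>> carry_out([
  [[0, 0, -0.01, 0], [0, 0, -0.04, 0], [0, 0, -0.08, 0], [-0.04, 0, -0.11, 0], [-0.08, 0, -0.11, 0], [-0.12, 0, -0.11, 0], [-0.13, 0, -0.11, 0], [-0.13, 0, -0.11, 0]],
])

```text
clock: 11.32
position: [0.5093, -0.0331, 0.1902]
tool_rot: [3.141, 0.001, -0.021]
force: [1.0, -0.9, 0.4]
grip_width: 0.0002
finger_force: 0.0
```

```bash
python3 - <<'E'
from h import *
F={n:bot.grab_frame(n) for n in("wrist","scene")}
s=bot.observe();print(s["clock"],s["position"],s["force"])
f=F["scene"]
a=cv2.resize(f["pixels"][150:230,260:340],(400,400),interpolation=2)
b=F["wrist"]["pixels"][:,120:520]
cv2.imwrite("pics/w6.png",np.hstack([a,b])[:,:,::-1])
Z=dict(keeper=.073,lever_tip=.079,bail_bar=.073,lever_pivot=.079,bar_front=.081)
for l in Z:
    for n in F:
        r=bot.spot_point(F[n],l)
        if r: print(l,n,r[0]["position"],round(r[0]["conf"],2),onz(F[n],r[0]["position"],Z[l]))
E
```

```text
11.4167 [ 0.51257389 -0.03288794  0.19004722] [0.24400662 0.18058983 1.13586715]
keeper wrist [321.4, 156.5] 0.95 [ 0.53949878 -0.03507884  0.073     ]
keeper scene [295.4, 204.0] 0.82 [ 0.5405936  -0.02953897  0.073     ]
lever_tip scene [277.6, 180.1] 0.45 [ 0.67831926 -0.04737316  0.079     ]
bail_bar scene [296.2, 202.3] 0.52 [ 0.54700715 -0.03603028  0.073     ]
lever_pivot wrist [318.5, 79.9] 0.74 [ 0.60207756 -0.03403976  0.079     ]
lever_pivot scene [287.5, 191.2] 0.53 [ 0.60530298 -0.04067476  0.079     ]
bar_front wrist [446.2, 167.7] 0.64 [ 0.5289723  -0.14233878  0.081     ]
bar_front scene [327.6, 190.9] 0.84 [ 0.53776027 -0.13958636  0.081     ]
```

View pics/w6.png

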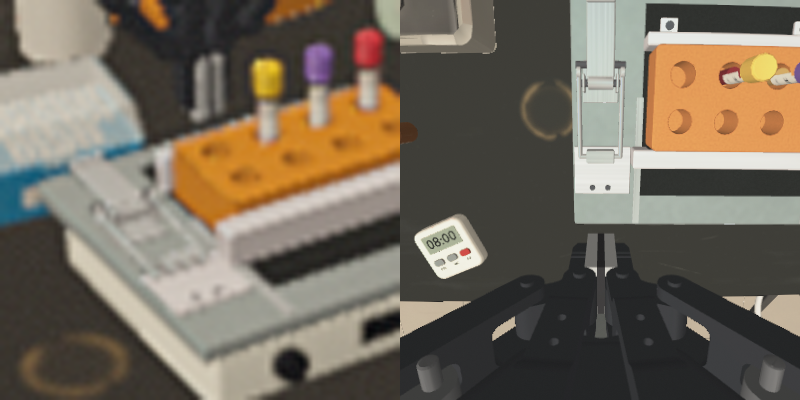

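The lever lies flat toward +x, and the cross wire is tucked under the keeper's lip (right panel, (600,157)). The bar and rack are tight and nothing is touching the robot, so I'll hand the job in.

```bash
python3 -c "
from workcell import bot
print(bot.job_done())"
```

```text
the job is handed in; nothing more can be done
None
```

I handed the job in at about 11.4 s; the hand-in returned no verdict. In the last pictures the bar is home against the rack, the loop is hooked under the keeper's lip and the lever lies flat. One thing could count against it: the last press on the lever read 49 N up and about 19 N sideways at the wrist. That is under the 120 N wrist limit, and the contact was with the fingertips, which I took to be outside the 40 N arm and gripper-body limit.

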